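Clamp a heat sink in a ratchet-lever vice

TASK

Clamp the finned heat sink in the ratchet vice: set it down flat on the vice's bed between the open jaws, fins up, square to the jaws and in line with them, and let go of it. Then work the ratchet lever by its upright handle, full swings to and fro: clockwise (seen from above) it grips and drives the moving jaw, back the other way it runs loose and the jaw stays, then clockwise again, as often as it takes until the jaw's sprung pad presses the sink firmly against the fixed jaw and the lever goes no further. Finally swing the lever back to its parked end and let go; move the jaw only with its lever, and leave the other things on the bench where they are.

Things in the scene. Friction and masses are not known exactly. Their poses are not given: they have to be found in the camera images.
- heat_sink: loose finned aluminium heat sink, 30 x 30 mm, 17 mm high, 25 g; origin at the centre of its underside, z up through the fins, fins run along its x; it may be clamped along its x or its y
- vise: small bolted-down bench vice of bare aluminium and steel; foot plate 84 (x) x 210 (y) x 8 mm; origin at bench level; its y is the jaw axis: fixed jaw (26 mm wide, top 36 mm high, clamping face at y = +85 mm) towards +y, gear housing with ratchet wheel and lever towards -y. Upright lever axis at x = 0, y = -45 mm; lever bar top 42 mm high, all but the handle is lower
- bed (a point): middle of the open gap on the vice's bed, 14 mm above the bench, 61 mm along +y from the vice's origin, axes as the vice's; the bed is a rail 24 mm wide (x), so a sink held across x overhangs it 3 mm each side and fingers pass beside it. At the start the gap between the faces is 48 mm (y from 37 to 85 mm)
- jaw: moving jaw, 26 mm wide; origin at its top centre, 36 mm up, at the start at y = +15 mm in the vice's frame; moves to +y up to 30 mm, 13 mm per rad, and stays put (26 N friction). Its sprung rubber-faced pad (face 22 mm in front of the origin) yields up to 6 mm at 2 N/mm, then is solid; it meets a 30 mm sink lying against the fixed jaw after 18 mm of travel
- lever (a joint): ratchet lever, rad: 0 parked, 1.3 end of swing, growing clockwise from above; stays where left. Growing, its pawl grips the 24-tooth wheel (0 to 0.26 rad lost motion first) and drives the jaw, at most 17 mm a swing, two or three swings to clamp; falling, it runs loose. At the handle the free jaw takes about 5 N, the pad compressed 7 N, running back 1 to 3 N
- handle (a point): on the axis of the lever's upright round black handle (14 mm diameter, 42 to 76 mm above the bench), 62 mm up and 75 mm from the lever axis. In the vice's frame it is at x = -75 cos(0.65 - q) mm, y = -45 - 75 sin(0.65 - q) mm for lever angle q
- battery: 9 V block battery lying on the bench, 26 x 49 x 17 mm; leave alone
- spool: spool of solder wire, 49 mm across, 43 mm high; leave alone
- flux: small white dropper bottle, 30 mm across, 74 mm high; leave alone
- tape: roll of amber film tape lying flat, 56 mm across, 15 mm high; leave alone
- driver: thin screwdriver, 132 mm long, at the front edge; leave alone
- cutters: side cutters, 104 mm long, lying to the left; leave alone
- marker: marker pen, 136 mm long, lying at the back; leave alone

How it is judged (in metres and radians):
On the way, in this order (a step that is already met when the one before it is completed fails the run):
1. the heat sink lies flat, fins up and square on the bed between the jaws, let go, jaw still open (x of heat_sink in the frame of bed between -0.008 and 0.008 m and y of heat_sink in the frame of bed between -0.016 and 0.016 m and z of heat_sink in the frame of bed between -0.004 and 0.004 m and angle between heat_sink's own z axis and vertical below 0.1 rad and (angle between the x axis of heat_sink and the x axis of vise, either way round below 0.15 rad or angle between the y axis of heat_sink and the x axis of vise, either way round below 0.15 rad) and linear speed of heat_sink below 0.02 m/s and contact force between the fingers and heat_sink below 0.2 N), for 0.2 s.
2. a driving swing has carried the jaw at least 6 mm (y of jaw in the frame of vise above 0.021 m), for 0.05 s.
3. the lever is swung back to within 0.25 rad of its park end and the jaw has stayed (value of joint lever below 0.25 rad and y of jaw in the frame of vise above 0.0205 m), for 0.05 s.
4. further driving swings press the pad on the sink with at least 6 N (contact force between jaw and heat_sink above 6 N and y of jaw in the frame of vise above 0.032 m), for 0.1 s.
At the end, for the whole second after the job is handed in: the sink lies flat (tilt under 0.1 rad) on the bed, square to the jaws within 0.15 rad, within 8 mm of the jaws' centre line, pressed by the jaw with more than 5 N; the lever is back within 0.25 rad of its parked end; vice and sink are let go (x of heat_sink in the frame of bed between -0.008 and 0.008 m and y of heat_sink in the frame of bed between -0.016 and 0.016 m and z of heat_sink in the frame of bed between -0.004 and 0.004 m and angle between heat_sink's own z axis and vertical below 0.1 rad and (angle between the x axis of heat_sink and the x axis of vise, either way round below 0.15 rad or angle between the y axis of heat_sink and the x axis of vise, either way round below 0.15 rad) and contact force between the fingers and heat_sink below 0.2 N and contact force between jaw and heat_sink above 5 N and value of joint lever below 0.25 rad and contact force between the fingers and vise below 0.2 N and linear speed of heat_sink below 0.01 m/s); the robot touches nothing.
It fails at once if the robot's arm or gripper body pushes the moving jaw directly with more than 10 N (contact force between the arm and jaw above 10 N).
It fails at once if the robot pushes the moving jaw with its fingers with more than 10 N (contact force between the fingers and jaw above 10 N).
It fails at once if another thing on the bench is moved by more than 30 mm (distance of any of battery, spool, flux, tape, driver, cutters, marker from where it was at the start of the episode above 0.03 m).
It also fails if it takes over 64 s, if anything falls off the work surface, if the arm or the gripper's body presses on something with over 40 N, if the wrist force passes 120 N, or if a joint passes its speed limit or range.

ROBOT

A 6-joint arm with a two-finger parallel gripper is mounted at the origin on a cart in front of the work surface, level with it; the furniture and walls round the work are solid. World frame = base frame: x ahead of the robot, y to its left, z up, the work surface at z = 0. Lengths are in mm, angles in rad, forces in N, time in s.
With the tool pointing down it reaches from about 350 to 975 mm from the base axis. Payload 7.1 kg.
Tool frame: the origin (TCP) lies midway between the tips of the shut fingers; the grasp point (between the pads) lies 19 mm behind it (ctrl.grasp_offset is the distance from the TCP to the grasp point, in mm); z points along the fingers, y is the line along which they close (so a half turn about z gives the same grasp; the last joint's range is limited). The gripper opens to 88 mm and grips with 3 to 60 N. Pads are 20 mm wide; open, the fingers measure 115 mm over their backs; the gripper's body (75 mm by 178 mm) begins 61 mm behind the grasp point.
Start: joints at [1.153, 0.423, 1.63, -0, 1.089, -0.019], TCP at [242.663, 575.951, 222.675] pointing down, gripper open.
Joint ranges: [-3, 3], [-0.9, 2.11], [0.09, 2.58], [-1.31, 4.45], [0.11, 2.69], [-2.54, 2.54]. Speed limits (rad/s): [2.39, 2.39, 3.01, 3.14, 3.14, 3.14].

INTERFACE

Orientations are given as a rotation vector (axis times angle).
In Python, from workcell import ctrl gives the robot as it stands. The module is installed in compiled form; this text tells all that it offers.
- The arm moves only by the tool servo_tool, never from a script. Its argument "rows" is a list of rows, each a list of 7 numbers: the turn, a rotation vector about the tool's x, y, z as a fraction of full scale, then the shift along the tool's x, y, z as a fraction of full scale, then the finger opening in mm, from 0 to 87.8. A call has 1 to 10 rows; each row is the pose to reach, as a shift and turn from the pose commanded when the call began, along the tool's axes at that moment; what a row does not reach only later rows make up. Full scale, the value 1, is 20 cm for a shift and 1.5 rad for a turn. A row lasts 1/8 s, in which the tool goes at most 62.5 mm and 10.7 degrees, less where a joint would pass 70% of its speed; a pose out of reach is approached as far as the arm can. A call with a number of a shift or a turn outside -1 to 1 is refused whole. A call with a gripper value outside its range is refused whole. The fingers move at their own pace and stop on an object; the grip force is fixed at half the most. Time passes only in rows, so rows that repeat a pose let the fingers close. It gives the time, the measured TCP pose, the force, the opening and the grip force at its end, in the units of the state.
- ctrl.get_obs(): the state, without advancing time (a new reading comes with each control period).
- ctrl.get_image(name): name is "scene" or "top"; returns (picture, depth): 480x640x3 uint8, red, green, blue; 480x640 float32, mm along the optical axis (not along the pixel's ray), 0 where there is no reading.
- ctrl.camera_info(name): a dict with "intrinsics" (3x3 intrinsics, pixels), "R" (3x3) and "t" (3): a world point X has camera coordinates R X + t. Camera axes: x right, y down, z forward; pixel columns grow to the right and rows downward; lengths in mm; the calibration is good to about 2 mm. A picture is of the moment at which its call begins. camera_info takes no time and is no camera call.
- ctrl.close_job(): hands the job in; it is judged then, once.
The state is a dict: "t": time; "qpos": joint angles; "qvel": joint speeds; "joint_torque": joint torques, N m; "ee_pos": TCP position; "orientation": TCP orientation; "ft_force": force on the tool from outside, world axes, zero at the start; "moment": the same for the moment, N m; "width": finger opening in mm; "grasp_force": force on a finger pad.
Only numpy, scipy, OpenCV 4.12 (cv2) and the standard library are available. Lean on these libraries where they do the work, as an engineer would, in place of code of your own. Each camera call takes 0.05 s, during which the arm holds its last target. There are 200 camera calls.

## Working session

There is one attempt and no reset: what is moved stays moved. The work goes in short steps, Python scripts to look and compute and a tool call to move; the robot and the scene stay as the last step left them, time stands still between calls to the robot, and variables do not carry over. Pictures are saved under pics/ and viewed, at most 10 in all, crops included, and the job is handed in when it is done.

Besides the shell and the picture viewer there is one more tool, called as name(argument=value, ...) on one line, values as JSON. servo_tool: Moves the arm, as the interface text tells. Its arguments: {"type":"object","properties":{"rows":{"type":"array","items":{"type":"array","items":{"type":"number"}}}},"required":["rows"]}

```bash
mkdir -p pics; ls
python3 - <<'E'
from workcell import ctrl
import cv2,numpy as np
for n in("scene","top"):
    im,d=ctrl.get_image(n); cv2.imwrite(f"pics/{n}0.png",im[:,:,::-1]); np.savez(f"{n}0.npz",im=im,d=d)
    c=ctrl.camera_info(n); print(n,c["intrinsics"],c["R"],c["t"],-c["R"].T@c["t"])
o=ctrl.get_obs();print(o)
E
```

```text
pics
scene [[572.21695729   0.         321.36909217]
 [  0.         572.21695729 237.8127474 ]
 [  0.           0.           1.        ]] [[ 0.6126041  -0.79034189  0.00871255]
 [-0.59464122 -0.46811976 -0.65365565]
 [ 0.52068996  0.39525129 -0.75674195]] [-173.40127165  480.1274724   756.60751943] [  -2.22802456 -211.33923185  887.90545342]
top [[566.73055799   0.         316.67324966]
 [  0.         566.73055799 228.38548444]
 [  0.           0.           1.        ]] [[ 0.0028063  -0.99998621 -0.00443981]
 [-0.9738142  -0.0017235  -0.22733881]
 [ 0.22732802  0.00496153 -0.9738056 ]] [ 234.72960765  568.52260671 1296.10584475] [ 258.33548994  229.27555197 1392.44454099]
{'t': 0.1, 'qpos': array([ 1.15300544e+00,  4.23740053e-01,  1.63058844e+00, -2.51279187e-05,
        1.08861171e+00, -1.89722117e-02]), 'qvel': array([ 0.00191492,  0.00124645, -0.0019535 ,  0.00073766, -0.00100233,
        0.00033178]), 'joint_torque': array([ 2.76377650e-04, -5.45611095e+01, -2.74324375e+01,  6.46306342e-02,
        1.87599793e-02, -1.91204117e-05]), 'ee_pos': array([242.47285268, 575.51366916, 222.00452689]), 'orientation': array([-6.22247740e-01, -3.07907617e+00,  2.07384239e-03]), 'ft_force': array([ 0.36533933, -0.35650676, -0.8694785 ]), 'moment': array([-0.04142347, -0.00818729, -0.02852809]), 'grasp_force': 0.0, 'width': 87.7282714373714}
```

View pics/scene0.png

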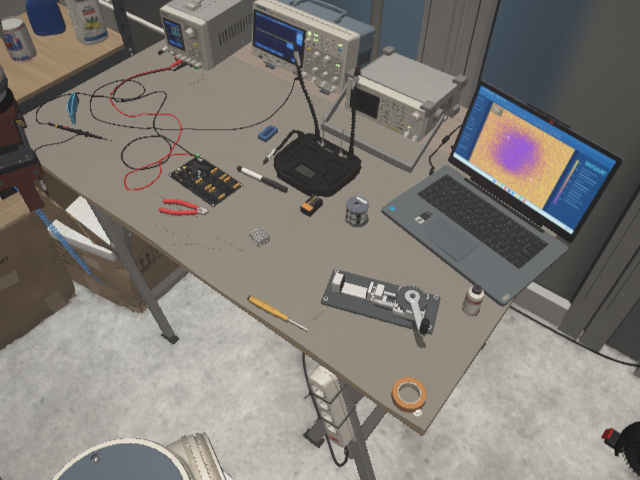

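View pics/top0.png

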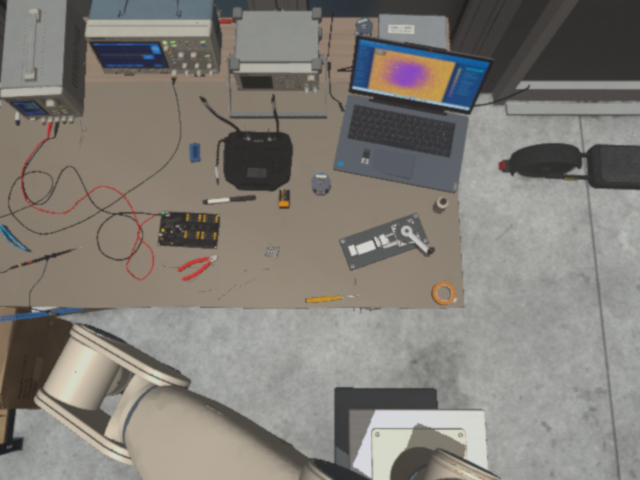

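The scene view shows the vice at about (380,300), with the handle at (427,325), and the sink at (260,237). In the top view they are at (385,241) and (272,251). Next I'll crop closer and fit the point clouds.

```bash
cat > h.py <<'E'
import numpy as np,cv2
from workcell import ctrl
def cloud(n,im,d):
    c=ctrl.camera_info(n);K=c["intrinsics"]
    v,u=np.mgrid[:480,:640]
    p=np.stack([(u-K[0,2])/K[0,0]*d,(v-K[1,2])/K[1,1]*d,d],-1)
    return (p-c["t"])@c["R"]   # R^T(p-t)
def pix2z(n,uv,z):
    c=ctrl.camera_info(n);K=c["intrinsics"]
    r=c["R"].T@np.linalg.inv(K)@np.array([uv[0],uv[1],1.]);o=-c["R"].T@c["t"]
    return o+r*(z-o[2])/r[2]
def proj(n,X):
    c=ctrl.camera_info(n);q=c["intrinsics"]@(c["R"]@np.array(X,float)+c["t"]);return q[:2]/q[2]
def crop(im,u0,v0,w,h,s):
    return cv2.resize(im[v0:v0+h,u0:u0+w,::-1],None,fx=s,fy=s,interpolation=cv2.INTER_CUBIC)
E
python3 - <<'E'
from h import *
t=np.load("top0.npz");s=np.load("scene0.npz")
A=crop(t["im"],335,208,100,66,4);B=crop(t["im"],247,234,50,33,8)
C=crop(s["im"],315,262,130,86,3);D=crop(s["im"],235,217,50,33,8)
f=lambda a:cv2.resize(a,(400,264))
cv2.imwrite("pics/m1.png",np.vstack([np.hstack([f(A),f(B)]),np.hstack([f(C),f(D)])]))
for n,q,(u0,u1,v0,v1),name in[("top",t,(255,290,238,265),"sink"),("scene",s,(243,276,222,250),"sink"),("top",t,(335,440,205,275),"vise"),("scene",s,(315,445,262,348),"vise")]:
    P=cloud(n,q["im"],q["d"])[v0:v1,u0:u1].reshape(-1,3)
    z=P[:,2];print(n,name,"table z",np.median(z[z<6]),"hist",np.histogram(z,bins=[-10,-3,3,6,10,14,18,24,32,40,50,70,90])[0])
    lo=9 if name=="sink" else 5
    Q=P[(z>lo)&(z<25 if name=="sink" else z<100)].astype(np.float32)
    print(" rect",cv2.minAreaRect(Q[:,:2]),"mean",Q.mean(0))
    if name=="vise":
        H=P[z>60];print(" handle top",H.mean(0),len(H))
        H=P[(z>29)&(z<39)].astype(np.float32);print(" jaws rect",cv2.minAreaRect(H[:,:2]))
E
```

```text
top sink table z -2.050882222682663 hist [315 484  46  26  37  25   3   0   0   0   0   0]Traceback (most recent call last):
  File "<stdin>", line 12, in <module>
cv2.error: OpenCV(4.12.0) /io/opencv/modules/imgproc/src/convhull.cpp:143: error: (-215:Assertion failed) total >= 0 && (depth == CV_32F || depth == CV_32S) in function 'convexHull'
```

View pics/m1.png

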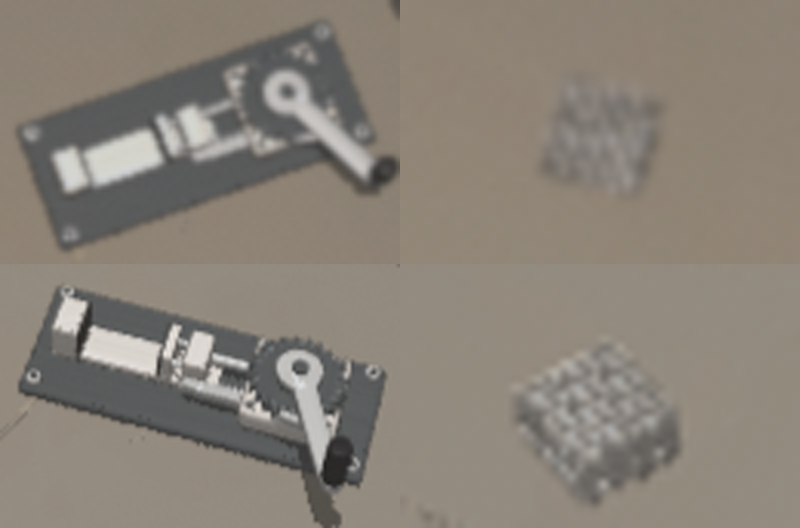

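The crops show the plate corners clearly in both views. The lever is parked to the lower right and the sink is yawed about 13° in the image. I'll fit the poses by reprojection.

```bash
cat > fit.py <<'E'
from h import *
from scipy.optimize import least_squares
sc=lambda p,u,v,s:[(p[0]+.5)/s-.5+u,(p[1]+.5)/s-.5+v]
def fit(obs,x0):
    # obs: (cam, local xyz, pixel)
    def W(p,l): c,s=np.cos(p[2]),np.sin(p[2]);return [p[0]+c*l[0]-s*l[1],p[1]+s*l[0]+c*l[1],l[2]]
    f=lambda p:np.concatenate([proj(n,W(p,l))-px for n,l,px in obs])
    r=least_squares(f,x0);return r.x,r.fun.reshape(-1,2)
E
python3 - <<'E'
from fit import *
T=[(17,130),(325,18),(377,133),(62,250)]; S=[(58,21),(387,102),(360,222),(17,126)]
# top view corners: left-up, right-up, right-low, left-low ; vise +y points left(+Y world), 
tp=[sc(p,335,208,4) for p in T]; sp=[sc(p,315,262,400/130) for p in S]
Wp=[pix2z("top",p,8) for p in tp];Ws=[pix2z("scene",p,8) for p in sp]
print(np.round(Wp,1),np.round(Ws,1))
L=[(42,105,8),(42,-105,8),(-42,-105,8),(-42,105,8)]
x0=[*np.mean(Wp,0)[:2],0.35]
for o in([("top",l,p) for l,p in zip(L,tp)],[("scene",l,p) for l,p in zip([L[0],L[1],L[2],L[3]],sp)]):
    print(fit(o,x0))
al=[("top",l,p) for l,p in zip(L,tp)]+[("scene",l,p) for l,p in zip(L,sp)];v,_=fit(al,x0);print("vise",v)
c,s=np.cos(v[2]),np.sin(v[2]);w=lambda l:[v[0]+c*l[0]-s*l[1],v[1]+s*l[0]+c*l[1]]
print("bed",w((0,61)),"handle0",w((-75*np.cos(.65),-45-75*np.sin(.65))),"axis",w((0,-45)))
print("handle px top pred z76",proj("top",[*w((-75*np.cos(.65),-45-75*np.sin(.65))),76]),"obs",sc((383,165),335,208,4))
B=[(163,78),(262,98),(236,197),(140,178)];bp=[sc(p,247,234,8) for p in B]
D=[(607,338),(680,410),(590,475),(515,382)]  # top-face corners in scene: far, right, near, left
dp=[sc((p[0]-400,p[1]-264),235,217,8) for p in D]
print(np.round([pix2z("top",p,17) for p in bp],1),np.round([pix2z("scene",p,17) for p in dp],1))
E
```

```text
[[551.5 180.8   8. ]
 [624.1 -13.9   8. ]
 [550.  -43.5   8. ]
 [476.  153.6   8. ]] [[555.6 181.5   8. ]
 [629.7 -13.7   8. ]
 [546.2 -44.1   8. ]
 [476.6 152.9   8. ]]
(array([5.50477253e+02, 6.92439265e+01, 3.58676169e-01]), array([[-0.59552053, -0.55517852],
       [ 0.13859827, -0.98060964],
       [ 0.14696112,  0.79771324],
       [ 0.30666875,  0.68488501]]))
(array([5.51944196e+02, 6.91532867e+01, 3.49808469e-01]), array([[-0.343086  , -0.13315139],
       [ 0.01381644,  1.16639319],
       [ 0.54878026, -0.91304897],
       [-0.2568265 , -0.11749518]]))
vise [5.51322911e+02 6.91154100e+01 3.53668969e-01]
bed [np.float64(530.1960475074466), np.float64(126.34001698244575)] handle0 [np.float64(526.6174508779811), np.float64(-36.35803923632598)] axis [np.float64(566.908301763174), np.float64(26.900535952711806)]
handle px top pred z76 [431.66736197 244.64015658] obs [430.375, 248.875]
[[541.2 359.4  17. ]
 [535.  328.6  17. ]
 [503.9 336.1  17. ]
 [509.8 365.8  17. ]] [[545.5 361.4  17. ]
 [538.7 330.6  17. ]
 [508.6 334.   17. ]
 [519.9 369.6  17. ]]
```

Run:
```python
from fit import *
v=[551.3,69.1,.3537];c,s=np.cos(v[2]),np.sin(v[2]);w=lambda l:[v[0]+c*l[0]-s*l[1],v[1]+s*l[0]+c*l[1]]
for n,o,hp,hub in(("top",(335,208,4),(386,163),(288,92)),("scene",(315,262,400/130),(341,183),(301,103))):
    print(n,"hub obs",sc(hub,*o),"pred",proj(n,[*w((0,-45)),42]),"handle top obs",sc(hp,*o))
    for q in(-.1,0,.1,.2):print(q,proj(n,[*w((-75*np.cos(.65-q),-45-75*np.sin(.65-q))),76]))
A=crop(np.load("top0.npz")["im"],385,218,60,45,7);B=crop(np.load("scene0.npz")["im"],395,290,50,45,7)
cv2.imwrite("pics/m2.png",np.hstack([A,B]))
```

```text
top hub obs [406.625, 230.625] pred [402.34506145 231.20467517] handle top obs [431.125, 248.375]
-0.1 [433.12082899 241.9554894 ]
0 [431.67456143 244.64830163]
0.1 [429.95032611 247.17943061]
0.2 [427.96491871 249.52247986]
scene hub obs [412.4875, 295.1375] pred [406.31300295 294.99654249] handle top obs [425.4875, 321.1375]
-0.1 [431.85696753 316.54294794]
0 [427.94897593 317.97840001]
0.1 [423.82480136 319.06057915]
0.2 [419.5307711  319.77544639]
```

View pics/m2.png

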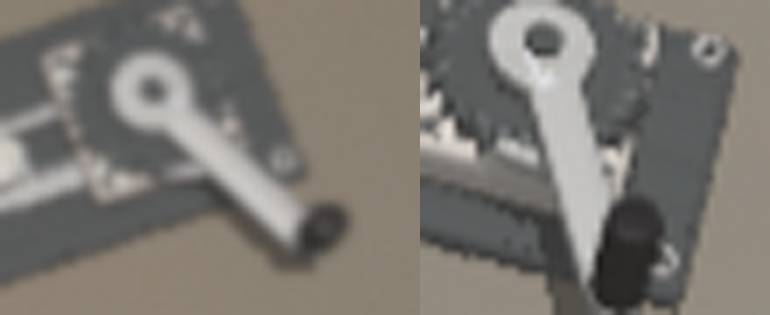

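The hub sits about 10 mm further towards -y than predicted, so the plate isn't centred on the vice's origin. I'll anchor on the hub instead and check the jaws with an overlay.

Run:
```python
from fit import *
hp={"top":sc((152,90),385,218,7),"scene":sc((543-420,41),395,290,7)}
tp={"top":sc((325,228),385,218,7),"scene":sc((634-420,213),395,290,7)}
for n in hp: print(n,pix2z(n,hp[n],42),pix2z(n,tp[n],76))
h=np.mean([pix2z(n,hp[n],42) for n in hp],0);yaw=.3537
c,s=np.cos(yaw),np.sin(yaw);v=h[:2]-45*np.array([s*-1,c])*-1
w=lambda l:[v[0]+c*l[0]-s*l[1],v[1]+s*l[0]+c*l[1],l[2]]
t=np.mean([pix2z(n,tp[n],76) for n in hp],0);d=t[:2]-h[:2];lx=c*d[0]+s*d[1];ly=-s*d[0]+c*d[1]
print("v",v,"handle r",np.hypot(lx,ly),"q",.65-np.arctan2(-ly,-lx))
out=[]
for n,o in(("top",(338,205,5)),("scene",(320,262,5))):
    I=crop(np.load(n+"0.npz")["im"],o[0],o[1],80,90,5)
    pts=[(x,85,36) for x in(-13,13)]+[(x,y,14) for x in(-12,12) for y in(37,85)]+[(x,37,36) for x in(-13,13)]+[(0,15,36)]
    for p in pts:
        q=proj(n,w(p));q=((q+.5-np.array(o[:2]))*5-.5);cv2.circle(I,tuple(int(round(a)) for a in q),2,(0,0,255) if p[2]==36 else (255,0,0),-1)
    out.append(I)
cv2.imwrite("pics/m3.png",np.hstack(out))
```

```text
top [568.84892733  17.2032148   42.        ] [513.3551604  -34.20932572  76.        ]
scene [572.5729935   18.10946821  42.        ] [520.25116525 -34.7341459   76.        ]
v [555.1242595   59.87073188] handle r 74.98924647069536 q 0.2350843942882188
```

View pics/m3.png

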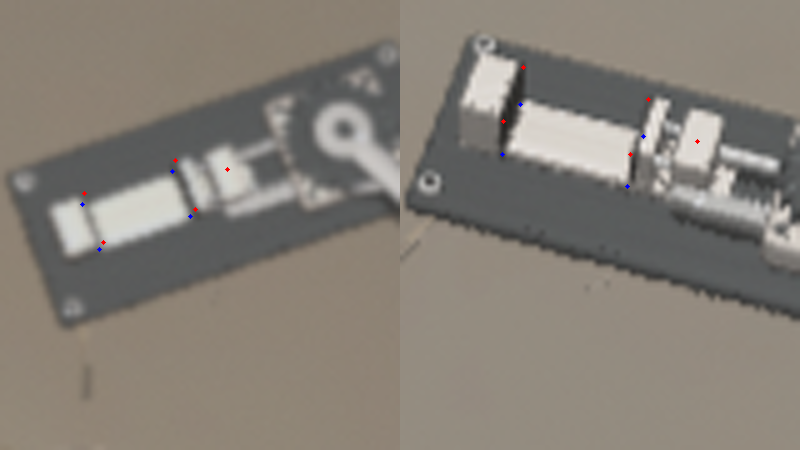

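```bash
cat > mv.py <<'E'
import json,numpy as np
from scipy.spatial.transform import Rotation as R
def rows(wps,start=None,save=True):
    """wps: [x,y,z,yaw(of tool y),width]; start=[x,y,z,yaw]"""
    st=start or json.load(open("cmd.json"))
    f=lambda y:R.from_matrix(np.array([[-np.sin(y),np.cos(y),0],[np.cos(y),np.sin(y),0],[0,0,-1.]]))
    R=globals()["R"]
    m=lambda y:R.from_matrix(np.column_stack([[np.sin(y),-np.cos(y),0],[np.cos(y),np.sin(y),0],[0,0,-1.]]))
    s=SIGN
    A=m(st[3])*R.from_euler("z",0 if s>0 else np.pi)
    out=[]
    for w in wps:
        d=A.inv().apply(np.array(w[:3])-st[:3])/200
        out.append([0,0,round(-(w[3]-st[3])/1.5,3),*np.round(d,3).tolist(),w[4]])
    l=out[-1]
    if save: json.dump([*(np.array(st[:3])+A.apply(np.array(l[3:6])*200)).tolist(),st[3]-1.5*l[2]],open("cmd.json","w"))
    print(json.dumps(out)); return out
SIGN=1
E
sed -i '/f=lambda y/d;/R=globals/d' mv.py
python3 - <<'E'
from mv import *
o=R.from_rotvec([-.622248,-3.079076,.00207]).as_matrix();print(o.round(3))
y=float(np.arctan2(o[1,1],o[0,1]));print(y)
print(np.column_stack([[np.sin(y),-np.cos(y),0],[np.cos(y),np.sin(y),0],[0,0,-1.]]).round(3))
rows([[300,530,180,1.3,87],[385,460,150,1.371,87]],[242.66,575.95,222.68,y])
rows([[450,400,120,1.371,87],[500,367,100,1.371,87],[524.8,347.6,60,1.371,87]])
E
```

```text
[[-0.922  0.388 -0.001]
 [ 0.388  0.922 -0.001]
 [ 0.    -0.001 -1.   ]]
1.1719891398441566
[[ 0.922  0.388  0.   ]
 [-0.388  0.922  0.   ]
 [ 0.     0.    -1.   ]]Traceback (most recent call last):
  File "<stdin>", line 5, in <module>
  File "mv.py", line 8, in rows
    A=m(st[3])*R.from_euler("z",0 if s>0 else np.pi)
      ~^^^^^^^
  File "mv.py", line 6, in <lambda>
    m=lambda y:R.from_matrix(np.column_stack([[np.sin(y),-np.cos(y),0],[np.cos(y),np.sin(y),0],[0,0,-1.]]))
               ~~~~~~~~~~~~~^^^^^^^^^^^^^^^^^^^^^^^^^^^^^^^^^^^^^^^^^^^^^^^^^^^^^^^^^^^^^^^^^^^^^^^^^^^^^^^
  File "scipy/spatial/transform/_rotation.pyx", line 1143, in scipy.spatial.transform._rotation.Rotation.from_matrix
ValueError: Non-positive determinant (left-handed or null coordinate frame) in rotation matrix 0: [[ 0.92152484  0.38831941  0.        ]
 [-0.38831941  0.92152484  0.        ]
 [ 0.          0.         -1.        ]].
```

```bash
cat > mv.py <<'E'
import json,numpy as np
from scipy.spatial.transform import Rotation as R
def rows(wps,start=None):
    """wps: [x,y,z,yaw(of tool y),width]; start=[x,y,z,yaw]; keeps the commanded pose in cmd.json"""
    st=start or json.load(open("cmd.json"));s,c=np.sin(st[3]),np.cos(st[3])
    A=np.column_stack([[-s,c,0],[c,s,0],[0,0,-1.]])
    out=[[0,0,round(-(w[3]-st[3])/1.5,3),*np.round(A.T@(np.array(w[:3])-st[:3])/200,3).tolist(),w[4]] for w in wps]
    l=out[-1]
    json.dump([*(np.array(st[:3])+A@np.array(l[3:6])*200).tolist(),st[3]-1.5*l[2]],open("cmd.json","w"))
    print(json.dumps(out)); return out
E
python3 - <<'E'
from mv import *
rows([[300,530,180,1.3,87],[385,460,150,1.371,87]],[242.66,575.95,222.68,1.172])
rows([[450,400,120,1.371,87],[500,367,100,1.371,87],[524.8,347.6,60,1.371,87]])
E
```

```text
[[0, 0, -0.085, -0.353, -0.1, 0.213, 87], [0, 0, -0.133, -0.881, -0.258, 0.363, 87]]
[[0, 0, 0.0, -0.378, -0.23, 0.15, 87], [0, 0, 0.0, -0.656, -0.342, 0.25, 87], [0, 0, 0.0, -0.796, -0.412, 0.45, 87]]
```

servo_tool(rows=[[0,0,-0.085,-0.17,-0.05,0.1,87],[0,0,-0.1,-0.353,-0.1,0.213,87],[0,0,-0.133,-0.6,-0.18,0.3,87],[0,0,-0.133,-0.881,-0.258,0.363,87],[0,0,-0.133,-0.881,-0.258,0.363,87],[0,0,-0.133,-0.881,-0.258,0.363,87]])

```text
t: 0.85
ee_pos: [384.9, 460.0, 149.9]
orientation: [-0.314, -3.125, 0.0]
ft_force: [-0.2, -0.3, -0.3]
width: 87.2
grasp_force: 0.0
```

servo_tool(rows=[[0,0,0,-0.2,-0.12,0.08,87],[0,0,0,-0.378,-0.23,0.15,87],[0,0,0,-0.656,-0.342,0.25,87],[0,0,0,-0.796,-0.412,0.4,87],[0,0,0,-0.796,-0.412,0.45,87],[0,0,0,-0.796,-0.412,0.45,87],[0,0,0,-0.796,-0.412,0.45,87]])

```text
t: 1.72
ee_pos: [524.0, 349.4, 61.1]
orientation: [0.309, 3.126, 0.001]
ft_force: [0.3, -0.5, 1.1]
width: 86.9
grasp_force: 0.0
```

Run:
```python
from h import *
from mv import R
import json
o=ctrl.get_obs();print(o["t"],o["ee_pos"],o["ft_force"],R.from_rotvec(o["orientation"]).as_matrix()[:,1],json.load(open("cmd.json")))
I=[]
for n,(u,v) in(("top",(232,215)),("scene",(220,190))):
    im,d=ctrl.get_image(n);np.savez(n+"1.npz",im=im,d=d);print(n,proj(n,o["ee_pos"]),proj(n,[524.8,347.6,17]))
    I.append(crop(im,u,v,80,80,5))
cv2.imwrite("pics/m4.png",np.hstack(I))
```

```text
1.725 [524.02516366 349.37627507  61.08143358] [ 0.341639   -0.5457376   1.06719488] [1.95908060e-01 9.80621816e-01 9.41138980e-04] [524.7319494806975, 347.69164025777167, 60.08000000000001, 1.3715]
top [269.31258957 246.6426268 ] [271.56863624 249.83186901]
scene [256.06280515 219.97481907] [258.67384933 234.9522267 ]
```

View pics/m4.png

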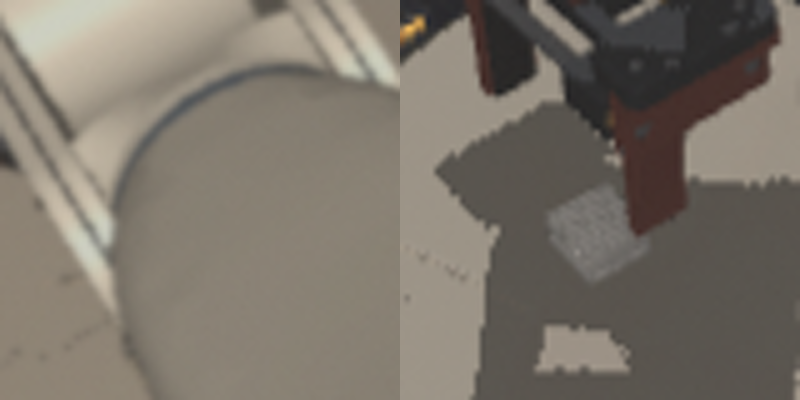

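Run:
```python
from h import *
e=np.array([524.0,349.4,61.1]);y=1.3715;ty=np.array([np.cos(y),np.sin(y),0]);tx=np.array([-np.sin(y),np.cos(y),0])
for a in(-10,10):
  for b in(-43.5,-57):
    print(a,b,proj("scene",e+a*tx+b*ty)*5-np.array([1100,950])+[400,0])
```

```text
-10 -43.5 [668.44230818 200.75883258]
-10 -57 [689.99625285 220.81629333]
10 -43.5 [627.0292549  226.05751331]
10 -57 [648.50243826 246.42798182]
```

Run:
```python
from mv import *
rows([[526,347.7,25,1.371,87],[526,347.7,3,1.371,87]])
```

```text
[[0, 0, 0.0, -0.006, 0.001, 0.175, 87], [0, 0, 0.0, -0.006, 0.001, 0.285, 87]]
```

servo_tool(rows=[[0,0,0,-0.006,0.001,0.15,87],[0,0,0,-0.006,0.001,0.24,87],[0,0,0,-0.006,0.001,0.285,87],[0,0,0,-0.006,0.001,0.285,87],[0,0,0,-0.006,0.001,0.285,50],[0,0,0,-0.006,0.001,0.285,28],[0,0,0,-0.006,0.001,0.285,20],[0,0,0,-0.006,0.001,0.285,20],[0,0,0,-0.006,0.001,0.285,20],[0,0,0,-0.006,0.001,0.285,20]])

```text
t: 3.08
ee_pos: [525.9, 347.6, 3.1]
orientation: [-0.312, -3.126, 0.0]
ft_force: [-0.3, -0.3, -0.5]
width: 30.5
grasp_force: 0.1
```

servo_tool(rows=[[0,0,0,0,0,0,20],[0,0,0,0,0,0,20],[0,0,0,0,0,-0.15,20],[0,0,0,0,0,-0.36,20],[0,0,0,0,0,-0.36,20]])

```text
t: 3.7
ee_pos: [527.9, 348.9, 78.2]
orientation: [0.312, 3.121, 0.006]
ft_force: [0.1, 0.1, -0.5]
width: 29.7
grasp_force: 30.0
```

Run:
```python
from mv import *
c=json.load(open("cmd.json"));c[2]+=72
rows([[530,270,75,1.0,20],[534,180,75,.6,20],[534,160,75,.354,20]],c)
rows([[534,117,75,.354,20]])
```

```text
[[0, 0, 0.248, -0.097, -0.377, 0.0, 20], [0, 0, 0.514, -0.205, -0.814, 0.0, 20], [0, 0, 0.678, -0.225, -0.912, 0.0, 20]]
[[0, 0, 0.0, -0.201, -0.074, 0.0, 20]]
```

Gripped at 29.7 mm. Next I'll carry it over the vice.

servo_tool(rows=[[0,0,0.1,-0.03,-0.12,0,20],[0,0,0.2,-0.07,-0.28,0,20],[0,0,0.3,-0.11,-0.44,0,20],[0,0,0.4,-0.15,-0.6,0,20],[0,0,0.5,-0.19,-0.75,0,20],[0,0,0.6,-0.215,-0.86,0,20],[0,0,0.678,-0.225,-0.912,0,20],[0,0,0.678,-0.225,-0.912,0,20],[0,0,0.678,-0.225,-0.912,0,20]])

```text
t: 4.82
ee_pos: [533.7, 160.2, 74.5]
orientation: [-1.792, -2.58, 0.001]
ft_force: [-0.0, 0.0, 1.0]
width: 29.5
grasp_force: 30.0
```

servo_tool(rows=[[0,0,0,-0.1,-0.04,0,20],[0,0,0,-0.2,-0.074,0,20],[0,0,0,-0.2,-0.074,0.1,20],[0,0,0,-0.2,-0.074,0.1,20]])

```text
t: 5.32
ee_pos: [532.8, 116.3, 54.1]
orientation: [-1.794, -2.577, 0.003]
ft_force: [-0.8, -0.4, -0.0]
width: 30.0
grasp_force: 30.0
```

Run:
```python
from h import *
import json
c=json.load(open("cmd.json"));c[2]-=20;json.dump(c,open("cmd.json","w"))
o=ctrl.get_obs();print(o["t"],o["ee_pos"],o["ft_force"],o["width"],c)
I=[]
for n,(u,v) in(("top",(340,200)),("scene",(310,240))):
    im,d=ctrl.get_image(n);np.savez(n+"2.npz",im=im,d=d);print(n,proj(n,o["ee_pos"]))
    I.append(crop(im,u,v,80,80,5))
cv2.imwrite("pics/m5.png",np.hstack(I))
```

```text
5.325 [532.80720611 116.30320271  54.11011732] [-0.84356064 -0.35228722 -0.0346496 ] 29.99370379296166 [534.0201291099974, 117.11365471511904, 55.08000000000001, 0.3544999999999998]
top [366.36001426 243.8149012 ]
scene [355.26559809 278.28161614]
```

View pics/m5.png

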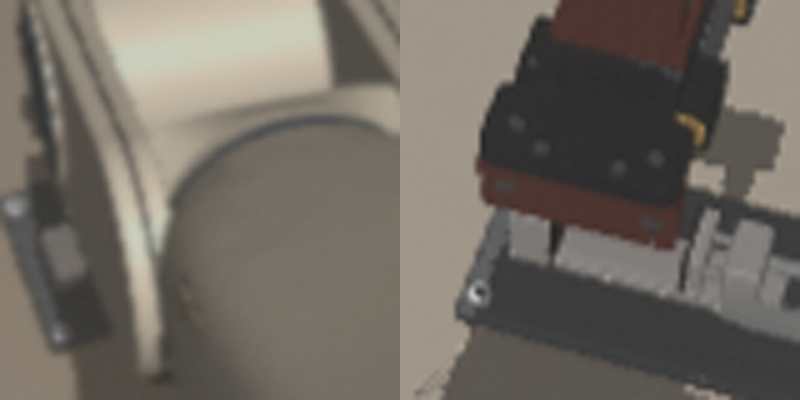

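Run:
```python
from h import *
z=np.load("scene2.npz");P=cloud("scene",z["im"],z["d"])
f=lambda a,b:(int(240+b/5),int(310+(a-400)/5))
for a,b in[(490,190),(520,200),(560,205),(600,215),(650,235),(668,240),(600,180),(600,140),(600,30),(530,240),(620,265)]: print((a,b),P[f(a,b)].round(0),z["im"][f(a,b)])
```

```text
(490, 190) [448. 116. 144.] [77 54 50]
(520, 200) [453. 107. 141.] [77 54 49]
(560, 205) [456.  94. 146.] [77 52 48]
(600, 215) [463.  82. 143.] [76 52 48]
(650, 235) [547. 113.  15.] [79 61 57]
(668, 240) [469.  61. 141.] [76 51 48]
(600, 180) [454.  78. 174.] [46 45 45]
(600, 140) [464.  86. 178.] [49 48 48]
(600, 30) [495. 108. 187.] [77 53 48]
(530, 240) [513. 144.  22.] [123 119 115]
(620, 265) [530. 115.  12.] [133 130 126]
```

servo_tool(rows=[[0,0,0,0,0,0.07,20],[0,0,0,0,0,0.13,20],[0,0,0,0,0,0.17,20],[0,0,0,0,0,0.18,20],[0,0,0,0,0,0.185,20],[0,0,0,0,0,0.185,20],[0,0,0,0,0,0.185,20]])

```text
t: 6.3
ee_pos: [534.2, 117.3, 18.4]
orientation: [1.795, 2.578, 0.001]
ft_force: [-0.8, -0.4, -0.3]
width: 29.9
grasp_force: 30.0
```

servo_tool(rows=[[0,0,0,0,0,0.003,20],[0,0,0,0,0,0.006,20],[0,0,0,0,0,0.006,20]])

```text
t: 6.68
ee_pos: [534.0, 117.3, 17.0]
orientation: [1.795, 2.578, 0.0]
ft_force: [0.1, -0.7, 2.8]
width: 29.7
grasp_force: 30.0
```

servo_tool(rows=[[0,0,0,0,0,0,34],[0,0,0,0,0,0,50],[0,0,0,0,0,0,60],[0,0,0,0,0,0,60],[0,0,0,0,0,-0.15,60],[0,0,0,0,0,-0.4,60],[0,0,0,0,0,-0.6,60],[0,0,0,0,0,-0.6,60]])

```text
t: 7.68
ee_pos: [536.1, 117.7, 139.9]
orientation: [1.792, 2.575, 0.007]
ft_force: [0.8, 0.6, -0.2]
width: 59.8
grasp_force: 0.0
```

Run:
```python
from mv import *
c=json.load(open("cmd.json"));c[2]+=-37-1.2+120
print(c)
rows([[500,20,137,.3537,30],[490,-10,130,-.1,30]],c)
```

```text
[534.0201291099974, 117.11365471511904, 136.88, 0.3544999999999998]
[[0, 0, 0.001, -0.396, -0.328, -0.001, 30], [0, 0, 0.303, -0.52, -0.427, 0.034, 30]]
```

Run:
```python
from mv import *
rows([[480,220,137,.3545,30],[460,270,140,.3545,30]],[534.02,117.11,136.88,.3545])
```

```text
[[0, 0, -0.0, 0.576, -0.075, -0.001, 30], [0, 0, -0.0, 0.845, -0.082, -0.016, 30]]
```

servo_tool(rows=[[0,0,0,0.25,-0.03,-0.001,60],[0,0,0,0.55,-0.07,-0.001,30],[0,0,0,0.845,-0.082,-0.016,30],[0,0,0,0.845,-0.082,-0.016,30],[0,0,0,0.845,-0.082,-0.016,30]])

```text
t: 8.3
ee_pos: [459.4, 269.6, 139.1]
orientation: [-1.793, -2.579, 0.003]
ft_force: [-0.2, 0.2, 0.2]
width: 30.4
grasp_force: 0.0
```

Run:
```python
from h import *
I=[]
for n,(u,v) in(("top",(340,205)),("scene",(320,260))):
    im,d=ctrl.get_image(n);np.savez(n+"3.npz",im=im,d=d)
    I.append(crop(im,u,v,98,90,4))
cv2.imwrite("pics/m6.png",np.hstack(I))
```

```text
(no output)
```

View pics/m6.png

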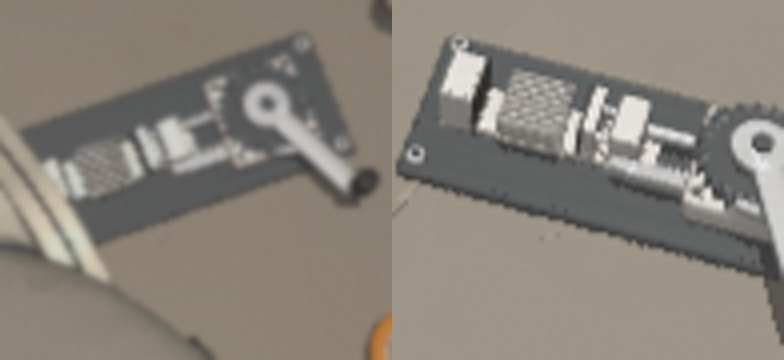

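The sink sits square and centred between the jaws (top crop (103,167), scene crop (540,105)). I'll use its known robot-frame position to correct the camera bias for the handle.

Run:
```python
from h import *
from mv import rows
print(pix2z("top",(365.6,246.6),31),pix2z("scene",(357,285.7),31))
h=np.array([570.7,17.7]);yaw=.354
def pose(q,z,w):
    a=np.pi+.65-q+yaw; return [h[0]+75*np.cos(a),h[1]+75*np.sin(a),z,a-np.pi-np.pi/2,w]
for q in(0,.235,1.3):print(np.round(pose(q,46,30),2))
rows([[440,130,140,-.1,40],[450,80,135,-.5,40]])
rows([[480,20,120,-.6,40],pose(.235,95,40)])
rows([pose(.235,47,40)])
```

```text
[530.58716571 116.33094754  31.        ] [535.72401857 112.93191829  31.        ]
[530.43 -45.57  46.    -0.57  30.  ]
[516.8  -34.46  46.    -0.8   30.  ]
[498.96  39.58  46.    -1.87  30.  ]
[[0, 0, 0.303, -0.621, -0.336, 0.0, 40], [0, 0, 0.57, -0.873, -0.376, 0.025, 40]]
[[0, 0, 0.066, -0.192, 0.275, 0.075, 40], [0, 0, 0.201, -0.342, 0.568, 0.2, 40]]
[[0, 0, -0.0, -0.0, -0.0, 0.24, 40]]
```

servo_tool(rows=[[0,0,0.1,-0.2,-0.1,0,40],[0,0,0.2,-0.42,-0.22,0,40],[0,0,0.32,-0.65,-0.34,0,40],[0,0,0.44,-0.8,-0.37,0.02,40],[0,0,0.57,-0.873,-0.376,0.025,40],[0,0,0.57,-0.873,-0.376,0.025,40],[0,0,0.57,-0.873,-0.376,0.025,40]])

```text
t: 9.28
ee_pos: [450.0, 79.9, 135.0]
orientation: [-2.701, -1.605, 0.0]
ft_force: [0.3, -0.3, 1.1]
width: 39.8
grasp_force: 0.0
```

servo_tool(rows=[[0,0,0.066,-0.12,0.15,0.04,40],[0,0,0.1,-0.22,0.32,0.1,40],[0,0,0.201,-0.342,0.568,0.15,40],[0,0,0.201,-0.342,0.568,0.2,40],[0,0,0.201,-0.342,0.568,0.2,40],[0,0,0.201,-0.342,0.568,0.2,40]])

```text
t: 10.02
ee_pos: [515.9, -33.1, 95.1]
orientation: [-2.91, -1.182, 0.001]
ft_force: [0.4, -0.4, 0.0]
width: 40.2
grasp_force: 0.0
```

servo_tool(rows=[[0,0,0,0,0,0.08,40],[0,0,0,0,0,0.16,40],[0,0,0,0,0,0.22,40],[0,0,0,0,0,0.24,40],[0,0,0,0,0,0.24,40]])

```text
t: 10.65
ee_pos: [516.6, -34.3, 46.6]
orientation: [-2.912, -1.178, 0.001]
ft_force: [-0.2, 0.5, -0.5]
width: 40.1
grasp_force: 0.0
```

servo_tool(rows=[[0,0,0,0,0,0,25],[0,0,0,0,0,0,16],[0,0,0,0,0,0,10],[0,0,0,0,0,0,10],[0,0,0,0,0,0,10],[0,0,0,0,0,0,10]])

```text
t: 11.4
ee_pos: [517.1, -34.4, 47.4]
orientation: [2.912, 1.178, 0.001]
ft_force: [0.0, -1.4, 5.2]
width: 13.6
grasp_force: 30.0
```

```bash
cat > lev.py <<'E'
import numpy as np
from mv import rows
h=np.array([570.7,17.7]);yaw=.354
def pose(q,w=10,z=47,r=75):
    a=np.pi+.65-q+yaw; return [h[0]+r*np.cos(a),h[1]+r*np.sin(a),z,a-1.5*np.pi,w]
E
python3 - <<'E'
from h import *
from mv import json
from lev import *
o=ctrl.get_obs();print(o["ee_pos"],o["width"],o["ft_force"],json.load(open("cmd.json")))
rows([pose(q) for q in(.35,.5,.65,.8,.95,1.1,1.2,1.28)])
E
```

```text
[517.11884259 -34.38445386  47.3534521 ] 13.552643564965047 [ 0.03119186 -1.42532911  5.24592147] [516.9029722498939, -34.460946644574676, 47.079999999999984, -0.8019999999999999]
[[0, 0, 0.077, 0.002, -0.043, 0.0, 10], [0, 0, 0.177, 0.013, -0.099, 0.0, 10], [0, 0, 0.277, 0.031, -0.152, 0.0, 10], [0, 0, 0.377, 0.058, -0.201, 0.0, 10], [0, 0, 0.477, 0.091, -0.246, 0.0, 10], [0, 0, 0.577, 0.131, -0.286, 0.0, 10], [0, 0, 0.643, 0.161, -0.309, 0.0, 10], [0, 0, 0.697, 0.186, -0.325, 0.0, 10]]
```

The handle is held at 13.6 mm. I'll do the first half of the swing and check the force.

servo_tool(rows=[[0,0,0.04,0.0,-0.02,0,10],[0,0,0.077,0.002,-0.043,0,10],[0,0,0.127,0.007,-0.071,0,10],[0,0,0.177,0.013,-0.099,0,10],[0,0,0.227,0.021,-0.126,0,10],[0,0,0.277,0.031,-0.152,0,10],[0,0,0.277,0.031,-0.152,0,10]])

```text
t: 12.28
ee_pos: [500.8, -8.2, 47.4]
orientation: [3.092, 0.554, 0.002]
ft_force: [2.0, -3.7, 3.9]
width: 13.3
grasp_force: 30.0
```

Run:
```python
from lev import *
rows([pose(.65)],[516.903,-34.461,47.08,-.802])
rows([pose(q) for q in(.75,.85,.95,1.05,1.15,1.25,1.3)])
```

```text
[[0, 0, 0.277, 0.031, -0.152, 0.0, 10]]
[[0, 0, 0.066, 0.002, -0.037, 0.0, 10], [0, 0, 0.133, 0.008, -0.074, 0.0, 10], [0, 0, 0.2, 0.017, -0.111, 0.0, 10], [0, 0, 0.266, 0.03, -0.146, 0.0, 10], [0, 0, 0.333, 0.046, -0.18, 0.0, 10], [0, 0, 0.4, 0.066, -0.212, 0.0, 10], [0, 0, 0.433, 0.077, -0.227, 0.0, 10]]
```

servo_tool(rows=[[0,0,0.066,0.002,-0.037,0,10],[0,0,0.133,0.008,-0.074,0,10],[0,0,0.2,0.017,-0.111,0,10],[0,0,0.266,0.03,-0.146,0,10],[0,0,0.333,0.046,-0.18,0,10],[0,0,0.4,0.066,-0.212,0,10],[0,0,0.4,0.066,-0.212,0,10]])

```text
t: 13.15
ee_pos: [498.8, 36.1, 47.4]
orientation: [-3.118, 0.383, -0.002]
ft_force: [2.8, -4.3, 4.8]
width: 13.6
grasp_force: 30.0
```

Run:
```python
from lev import *
rows([pose(1.25)],[*pose(.65)[:4]])
rows([pose(q) for q in(1.1,.95,.8,.65,.5,.35,.2,.1)])
```

```text
[[0, 0, 0.4, 0.065, -0.212, 0.0, 10]]
[[0, 0, -0.1, 0.005, 0.056, 0.0, 10], [0, 0, -0.2, 0.017, 0.111, 0.0, 10], [0, 0, -0.3, 0.038, 0.163, 0.0, 10], [0, 0, -0.4, 0.066, 0.212, 0.0, 10], [0, 0, -0.5, 0.101, 0.256, 0.0, 10], [0, 0, -0.6, 0.142, 0.294, 0.0, 10], [0, 0, -0.7, 0.189, 0.325, 0.0, 10], [0, 0, -0.767, 0.222, 0.342, 0.0, 10]]
```

servo_tool(rows=[[0,0,-0.1,0.005,0.056,0,10],[0,0,-0.2,0.017,0.111,0,10],[0,0,-0.3,0.038,0.163,0,10],[0,0,-0.4,0.066,0.212,0,10],[0,0,-0.5,0.101,0.256,0,10],[0,0,-0.6,0.142,0.294,0,10],[0,0,-0.7,0.189,0.325,0,10],[0,0,-0.767,0.222,0.342,0,10],[0,0,-0.767,0.222,0.342,0,10]])

```text
t: 14.28
ee_pos: [524.7, -41.3, 47.3]
orientation: [-2.824, -1.377, -0.001]
ft_force: [1.9, -1.1, 6.3]
width: 13.3
grasp_force: 30.0
```

Run:
```python
from lev import *
rows([pose(.1)],[*pose(1.25)[:4]])
rows([pose(q) for q in(.03,.15,.3,.45,.6)])
rows([pose(q) for q in(.7,.8,.9,1.0,1.1,1.2,1.28)])
```

```text
[[0, 0, -0.767, 0.222, 0.342, 0.0, 10]]
[[0, 0, -0.046, 0.001, 0.026, 0.0, 10], [0, 0, 0.034, 0.0, -0.019, 0.0, 10], [0, 0, 0.134, 0.007, -0.075, 0.0, 10], [0, 0, 0.234, 0.022, -0.129, 0.0, 10], [0, 0, 0.334, 0.046, -0.18, 0.0, 10]]
[[0, 0, 0.066, 0.002, -0.037, 0.0, 10], [0, 0, 0.133, 0.007, -0.074, 0.0, 10], [0, 0, 0.2, 0.016, -0.111, 0.0, 10], [0, 0, 0.266, 0.029, -0.146, 0.0, 10], [0, 0, 0.333, 0.046, -0.179, 0.0, 10], [0, 0, 0.4, 0.065, -0.211, 0.0, 10], [0, 0, 0.453, 0.083, -0.236, 0.0, 10]]
```

servo_tool(rows=[[0,0,-0.046,0.001,0.026,0,10],[0,0,-0.046,0.001,0.026,0,10],[0,0,0.034,0,-0.019,0,10],[0,0,0.134,0.007,-0.075,0,10],[0,0,0.234,0.022,-0.129,0,10],[0,0,0.334,0.046,-0.18,0,10],[0,0,0.334,0.046,-0.18,0,10]])

```text
t: 15.15
ee_pos: [502.0, -11.4, 47.4]
orientation: [3.077, 0.635, 0.002]
ft_force: [1.9, -2.7, 4.2]
width: 13.4
grasp_force: 30.0
```

servo_tool(rows=[[0,0,0.066,0.002,-0.037,0,10],[0,0,0.133,0.007,-0.074,0,10],[0,0,0.133,0.007,-0.074,0,10]])

```text
t: 15.52
ee_pos: [497.9, 2.4, 47.3]
orientation: [3.124, 0.327, 0.002]
ft_force: [2.5, -4.7, 5.7]
width: 13.4
grasp_force: 30.0
```

servo_tool(rows=[[0,0,0.066,0.002,-0.037,0,10],[0,0,0.133,0.007,-0.074,0,10],[0,0,0.133,0.007,-0.074,0,10]])

```text
t: 15.9
ee_pos: [496.3, 17.1, 47.3]
orientation: [3.141, 0.015, 0.002]
ft_force: [2.5, -4.2, 5.5]
width: 13.4
grasp_force: 30.0
```

servo_tool(rows=[[0,0,0.034,0,-0.019,0,10],[0,0,0.066,0.002,-0.037,0,10],[0,0,0.066,0.002,-0.037,0,10]])

```text
t: 16.27
ee_pos: [496.6, 24.2, 47.3]
orientation: [3.138, -0.14, 0.002]
ft_force: [3.0, -5.9, 5.7]
width: 13.5
grasp_force: 30.0
```

servo_tool(rows=[[0,0,0.034,0,-0.019,0,10],[0,0,0.066,0.002,-0.037,0,10],[0,0,0.066,0.002,-0.037,0,10]])

```text
t: 16.65
ee_pos: [497.5, 30.9, 47.3]
orientation: [3.127, -0.295, 0.001]
ft_force: [1.6, -10.8, 6.6]
width: 13.5
grasp_force: 30.0
```

servo_tool(rows=[[0,0,0.03,0,-0.015,0,10],[0,0,0.053,0.001,-0.03,0,10],[0,0,0.053,0.001,-0.03,0,10]])

```text
t: 17.02
ee_pos: [498.6, 36.1, 47.3]
orientation: [3.112, -0.417, 0.0]
ft_force: [1.5, -15.4, 7.6]
width: 13.3
grasp_force: 30.0
```

Force is rising, which could be either a solid pad or the lever's end stop. A third swing will tell them apart.

Run:
```python
from lev import *
rows([pose(q) for q in(1.15,1.0,.85,.7,.55,.4,.25,.1,.05)],[*pose(1.28)[:4]])
rows([pose(q) for q in(.1,.15,.2,.25,.3,.35)])
```

```text
[[0, 0, -0.087, 0.003, 0.049, 0.0, 10], [0, 0, -0.187, 0.015, 0.104, 0.0, 10], [0, 0, -0.287, 0.034, 0.156, 0.0, 10], [0, 0, -0.387, 0.061, 0.206, 0.0, 10], [0, 0, -0.487, 0.096, 0.25, 0.0, 10], [0, 0, -0.587, 0.136, 0.289, 0.0, 10], [0, 0, -0.687, 0.182, 0.321, 0.0, 10], [0, 0, -0.787, 0.232, 0.347, 0.0, 10], [0, 0, -0.82, 0.25, 0.353, 0.0, 10]]
[[0, 0, 0.033, -0.0, -0.019, 0.0, 10], [0, 0, 0.067, 0.001, -0.038, 0.0, 10], [0, 0, 0.1, 0.004, -0.056, 0.0, 10], [0, 0, 0.133, 0.007, -0.075, 0.0, 10], [0, 0, 0.167, 0.011, -0.093, 0.0, 10], [0, 0, 0.2, 0.016, -0.111, 0.0, 10]]
```

servo_tool(rows=[[0,0,-0.087,0.003,0.049,0,10],[0,0,-0.187,0.015,0.104,0,10],[0,0,-0.287,0.034,0.156,0,10],[0,0,-0.387,0.061,0.206,0,10],[0,0,-0.487,0.096,0.25,0,10],[0,0,-0.587,0.136,0.289,0,10],[0,0,-0.687,0.182,0.321,0,10],[0,0,-0.787,0.232,0.347,0,10],[0,0,-0.82,0.25,0.353,0,10],[0,0,-0.82,0.25,0.353,0,10]])

```text
t: 18.27
ee_pos: [528.0, -43.8, 47.3]
orientation: [-2.785, -1.454, -0.001]
ft_force: [0.6, -0.1, 6.6]
width: 13.6
grasp_force: 30.0
```

servo_tool(rows=[[0,0,0.067,0.001,-0.038,0,10],[0,0,0.1,0.004,-0.056,0,10],[0,0,0.1,0.004,-0.056,0,10]])

```text
t: 18.65
ee_pos: [518.9, -36.2, 47.3]
orientation: [-2.886, -1.24, -0.001]
ft_force: [0.7, -0.1, 5.7]
width: 13.4
grasp_force: 30.0
```

servo_tool(rows=[[0,0,0.033,0,-0.019,0,10],[0,0,0.033,0,-0.019,0,10]])

```text
t: 18.9
ee_pos: [516.3, -33.6, 47.3]
orientation: [-2.916, -1.168, -0.001]
ft_force: [1.6, 0.9, 6.1]
width: 13.5
grasp_force: 30.0
```

servo_tool(rows=[[0,0,0.033,0,-0.019,0,10],[0,0,0.033,0,-0.019,0,10]])

```text
t: 19.15
ee_pos: [513.9, -30.9, 47.3]
orientation: [-2.944, -1.096, -0.002]
ft_force: [1.8, 0.8, 5.5]
width: 13.2
grasp_force: 30.0
```

servo_tool(rows=[[0,0,0.033,0,-0.019,0,10],[0,0,0.033,0,-0.019,0,10]])

```text
t: 19.4
ee_pos: [512.1, -28.6, 47.4]
orientation: [2.969, 1.023, 0.003]
ft_force: [3.1, -3.8, 3.1]
width: 13.5
grasp_force: 30.0
```

servo_tool(rows=[[0,0,0.033,0,-0.019,0,10],[0,0,0.033,0,-0.019,0,10]])

```text
t: 19.65
ee_pos: [510.2, -26.1, 47.4]
orientation: [2.993, 0.949, 0.004]
ft_force: [4.3, -7.0, 1.9]
width: 13.2
grasp_force: 30.0
```

servo_tool(rows=[[0,0,0.033,0,-0.019,0,10],[0,0,0.067,0.001,-0.038,0,10],[0,0,0.067,0.001,-0.038,0,10]])

```text
t: 20.02
ee_pos: [506.6, -20.5, 47.5]
orientation: [3.035, 0.798, 0.005]
ft_force: [6.5, -12.8, 0.4]
width: 13.4
grasp_force: 30.0
```

servo_tool(rows=[[0,0,0.033,0,-0.019,0,10],[0,0,0.033,0,-0.019,0,10]])

```text
t: 20.27
ee_pos: [505.0, -17.6, 47.5]
orientation: [3.054, 0.723, 0.006]
ft_force: [6.6, -16.9, 0.5]
width: 13.1
grasp_force: 30.0
```

servo_tool(rows=[[0,0,0.033,0,-0.019,0,10],[0,0,0.067,0.001,-0.038,0,10],[0,0,0.067,0.001,-0.038,0,10]])

```text
t: 20.65
ee_pos: [502.2, -11.6, 47.5]
orientation: [3.085, 0.57, 0.007]
ft_force: [7.9, -23.9, -2.4]
width: 13.4
grasp_force: 30.0
```

Run:
```python
from h import *
im,d=ctrl.get_image("scene");np.savez("scene4.npz",im=im,d=d)
cv2.imwrite("pics/m7.png",crop(im,310,250,130,95,6))
```

```text
(no output)
```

View pics/m7.png

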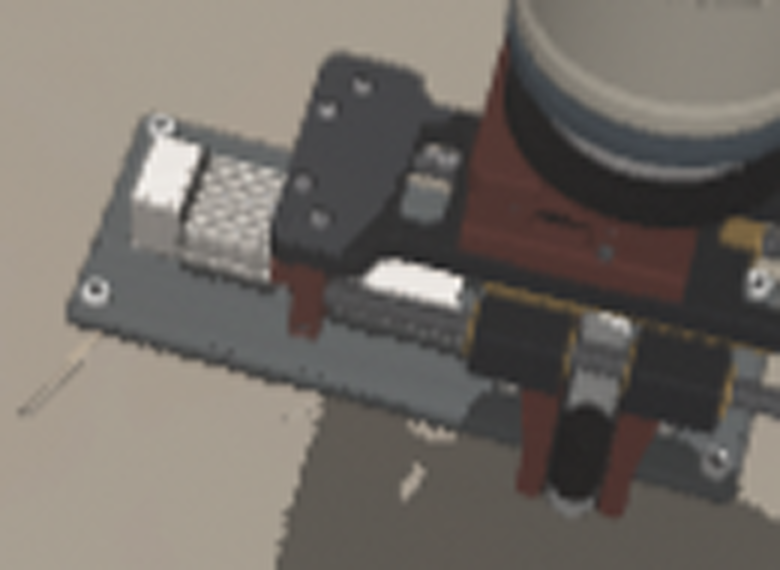

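The sink is against the fixed jaw, and the handle load of about 25 N is far above the 7 N pad load, so the jaw is solid. I'll return the lever to park.

Run:
```python
from lev import *
rows([pose(q) for q in(.5,.35,.2,.1,.05)],[*pose(.65)[:4]])
```

```text
[[0, 0, -0.1, 0.004, 0.056, 0.0, 10], [0, 0, -0.2, 0.017, 0.111, 0.0, 10], [0, 0, -0.3, 0.037, 0.163, 0.0, 10], [0, 0, -0.367, 0.055, 0.196, 0.0, 10], [0, 0, -0.4, 0.065, 0.212, 0.0, 10]]
```

servo_tool(rows=[[0,0,-0.1,0.004,0.056,0,10],[0,0,-0.2,0.017,0.111,0,10],[0,0,-0.3,0.037,0.163,0,10],[0,0,-0.367,0.055,0.196,0,10],[0,0,-0.4,0.065,0.212,0,10],[0,0,-0.4,0.065,0.212,0,10],[0,0,-0.4,0.065,0.212,0,10]])

```text
t: 21.58
ee_pos: [527.8, -43.6, 47.4]
orientation: [2.785, 1.452, 0.004]
ft_force: [5.2, 1.3, 2.3]
width: 13.1
grasp_force: 30.0
```

servo_tool(rows=[[0,0,0,0,0,0,20],[0,0,0,0,0,0,34],[0,0,0,0,0,0,34],[0,0,0,0,0,0,34],[0,0,0,0,0,-0.15,34],[0,0,0,0,0,-0.4,34],[0,0,0,0,0,-0.6,34],[0,0,0,0,0,-0.6,34]])

```text
t: 22.58
ee_pos: [528.4, -43.8, 170.1]
orientation: [2.785, 1.447, 0.008]
ft_force: [0.6, -0.3, -1.0]
width: 33.9
grasp_force: 0.0
```

Run:
```python
from lev import *
p=pose(.05)[:4];p[2]+=120
rows([[450,60,180,-.5,34],[400,150,190,-.4,34]],p)
```

```text
[[0, 0, -0.078, 0.198, -0.615, -0.065, 34], [0, 0, -0.145, 0.421, -1.079, -0.115, 34]]
```

servo_tool(rows=[[0,0,0,0.08,-0.25,-0.065,34],[0,0,0,0.17,-0.5,-0.1,34],[0,0,0,0.28,-0.75,-0.115,34],[0,0,0,0.38,-0.98,-0.115,34],[0,0,0,0.38,-0.98,-0.115,34],[0,0,0,0.38,-0.98,-0.115,34],[0,0,0,0.38,-0.98,-0.115,34]])

```text
t: 23.45
ee_pos: [410.2, 130.5, 189.7]
orientation: [2.789, 1.446, -0.001]
ft_force: [0.4, -0.5, 0.5]
width: 33.8
grasp_force: 0.0
```

Run:
```python
from h import *
print(ctrl.get_obs()["ee_pos"])
I=[]
for n,(u,v) in(("top",(340,205)),("scene",(320,255))):
    im,d=ctrl.get_image(n);I.append(crop(im,u,v,100,90,4)); np.savez(n+"5.npz",im=im,d=d)
cv2.imwrite("pics/m8.png",np.hstack([I[0],cv2.resize(cv2.imread("pics/m8.png"),(1,1)) if 0 else I[1]]))
```

```text
[410.24505995 130.50219654 189.68654241]
```

View pics/m8.png

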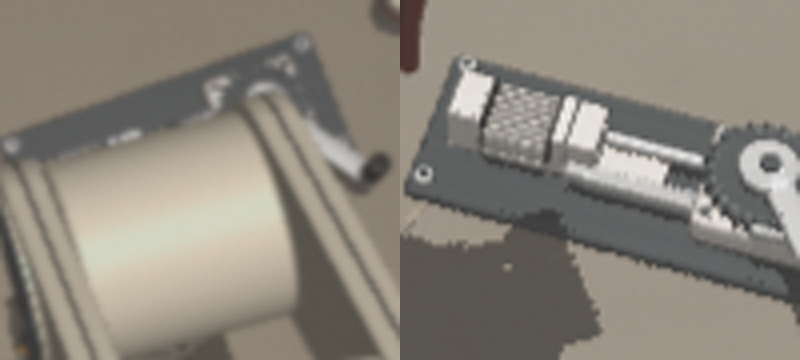

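The picture shows the sink square between the fixed jaw and the compressed pad. The handle (top crop (375,165)) is back at about 0.08 rad, and the arm is clear of everything.

```bash
python3 -c "
from workcell import ctrl
print(ctrl.close_job())"
```

```text
the job is handed in; nothing more can be done
None
```

The job is handed in at about 23.5 s of the 64 s: the heat sink is clamped flat and square in the vice, the lever is parked at roughly 0.08 rad by the camera, and the arm is clear; the hand-in returned no verdict.

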